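# Nudge the specimen carrier home under the imaging hood

### The arm

A 6-joint arm with a two-finger parallel gripper is mounted at the origin on a cart in front of the work surface, level with it; the furniture and walls round the work are solid. World frame = base frame: x ahead of the robot, y to its left, z up, the work surface at z = 0. Lengths are in m, angles in degrees, forces in N, time in s.
With the tool pointing down it reaches from about 0.375 to 0.975 m from the base axis. Payload 3.8 kg.
Tool frame: the origin (TCP) lies at the very end of the fingers, on their centre line; the grasp point (between the pads) lies behind it (arm.hold_point_z is the z of the grasp point in the tool frame, in m); z points along the fingers, y is the direction in which the jaws open and shut (so a half turn about z gives the same grasp; the last joint's range is limited). The gripper opens to 88 mm and grips with 3 to 60 N. Pads are 18 mm wide; open, the fingers measure 123 mm over their backs; the gripper's body (75 mm by 187 mm) begins 45 mm behind the grasp point.
Start: joints at [66.068, 15.12, 91.902, -0, 72.978, -2.114], TCP at [0.251, 0.627, 0.203] pointing down, gripper open.
Joint ranges: [-150.88, 150.88], [-54.13, 125.18], [17.81, 147.31], [-75.09, 255.09], [0, 152.58], [-146.25, 146.25]. Speed limits (degrees/s): [147.25, 147.25, 180, 180, 180, 180].

### API

Orientations are given as [roll, pitch, yaw] about the fixed x, y, z axes, in that order (R = Rz(yaw) Ry(pitch) Rx(roll)).
In Python, from station import state, viewer, order, arm gives the robot as it stands.
- The arm moves only by the tool arm_command, never from a script. Its argument "motion" is a list of rows, each a list of 5 numbers: the closure in counts, from 0 (fully open) to 255 (shut), then the shift along the tool's x, y, z in mm, then the turn about the tool's z in rad. In form: [[grip, dx, dy, dz, spin], ...]. A call has 1 to 10 rows; each row shifts and turns the commanded pose from where the row before left it, along the tool's axes as they then stand; what a row does not reach is not made up. A row lasts 1/8 s, in which the tool goes at most 62.5 mm and 10.7 degrees, less where a joint would pass 70% of its speed; a pose out of reach is approached as far as the arm can. A call is refused whole if a number of a shift passes 62.5 or a number of a turn 0.188, either way. A call with a gripper value outside its range is refused whole. The fingers move at their own pace and stop on an object; "grip_force" is the grip in N (left out, the last holds). Time passes only in rows, so rows that do not move let the fingers close. It gives the time, the measured TCP pose, the force and the opening at its end, in the units of the state.
- state(): the state, without advancing time (a new reading comes with each control period).
- viewer.capture(name): name is "scene" or "top" or "wrist"; returns (picture, depth): 480x640x3 uint8, red, green, blue; 480x640 float32, m along the optical axis (not along the pixel's ray), 0 where there is no reading.
- viewer.camera_info(name): a dict with "fovy" (degrees; the focal length in pixels is half the picture's height over the tangent of half this angle, whatever the lens; pixels are square), "cx", "cy" (the principal point, pixels), "distortion" ([k1, k2, p1, p2, k3] as OpenCV has them; the pictures are not rectified), "position" and "rotation" of the camera in the world. Camera axes: x right, y down, z forward; pixel columns grow to the right and rows downward; lengths in m; the calibration is good to about 2 mm. A picture is of the moment at which its call begins: read the wrist's pose just before it. camera_info takes no time and is no camera call; for the wrist camera it gives the pose at the moment of the call.
- order.close_job(): hands the job in, once; it reports no verdict.
The state is a dict: "t": time; "joint_positions": joint angles; "dq": joint speeds; "tau": joint torques, N m; "eef_pos": TCP position; "eef_rot": TCP orientation; "force": force on the tool from outside, world axes, zero at the start; "ft_torque": the same for the moment, N m; "grip_width": finger opening in m.
Only numpy, scipy, OpenCV 4.12 (cv2) and the standard library are available. Lean on these libraries where they do the work, as an engineer would, in place of code of your own. Each camera call takes 0.05 s, during which the arm holds its last target.

### The job

Pick up the chisel that lies on the right-hand table and, with its end, nudge the specimen carrier along its guide under the small grey hood in gentle taps until it bears against the stop hidden inside; touch the carrier only with the chisel, not with the gripper, and never press it with more than 15 N. Then lay the chisel down flat on the bench and leave the carrier resting against the stop.

Things in the scene. Friction and masses are not known exactly. Their poses are not given: they have to be found in the camera images.
- chisel_mid (a point): middle of a straight chisel (wooden handle, steel blade, 60 g), 164 mm long, solid section 12 x 12 mm; lies flat on the right-hand table, crosswise, blade to the robot's right. Point at mid-length on its centre line, 6 mm above the bench. y axis runs from blade to handle: blade end at y = -82 mm, handle end at +82 mm; x across, z up. Either end may push.
- carrier_back (a point): centre of the pushed face of the specimen carrier, a loose aluminium block 50 mm long, 34 wide, 28 high (0.2 to 0.4 kg) with a small stone set in its top. x axis points along the guide into the hood; this face is its -x end, toward the robot, centre 38 mm above the bench, 70 to 87 mm before the hood's mouth at the start. Sliding it takes about 1 to 4 N, more on the pad.
- carrier_mid (a point): centre of the same carrier block, 25 mm ahead of carrier_back along its x axis, 38 mm above the bench.
- bed: fixed aluminium bed plate 215 x 90 x 10 mm on 14 mm feet (top 24 mm above the bench), on which the carrier slides between two rails (37 mm apart inside, tops 32 mm above the bench). Origin at bench height under the middle of the hood's mouth; x along the guide into the hood, z up. It reaches from x = -97.5 to +117.5 mm.
- hood: fixed grey hood over the far half of the bed, closed at back, sides and top: 108 mm deep, 85 wide, roof 84 mm and round top cap 91 mm above the bench. Origin and axes as the bed's: mouth at x = 0. The carrier passes inside without touching the walls.
- hood_mouth (a point): centre of the hood's mouth (52 mm wide, 54 high), 51 mm above the bench, x axis into the hood. Unseen inside is a stop with a sprung pad (2 N per mm, 9 mm of give); its face lies somewhere 25 to 60 mm inside the mouth, different each time, so the carrier's pushed face ends from 25 mm before to 10 mm (plus the give) inside the mouth. Bed friction then holds the carrier on the pad.

How it is judged:
By the outcome, as a careful person would: the job done as asked, in the order asked, and still so for the second after the job is handed in, with the robot touching nothing.
It also fails if it takes over 61 s, if anything falls off the work surface, if the arm or the gripper's body presses on something with over 40 N, if the wrist force passes 120 N, or if a joint passes its speed limit or range.

## Working session

There is one attempt and no reset: what is moved stays moved. The work goes in short steps, Python scripts to look and compute and a tool call to move; the robot and the scene stay as the last step left them, time stands still between calls to the robot, and variables do not carry over. Pictures are saved under pics/ and viewed, and the job is handed in when it is done.

Besides the shell and the picture viewer there is one more tool, called as name(argument=value, ...) on one line, values as JSON. arm_command: Moves the arm, as the interface text tells. Its arguments: {"type":"object","properties":{"motion":{"type":"array","items":{"type":"array","items":{"type":"number"}}},"grip_force":{"type":"number"}},"required":["motion"]}

```bash
ls; mkdir -p pics
python3 - <<'E'
from station import state, viewer, order, arm
import cv2
s=state(); print(s); print(arm.hold_point_z)
for n in ("scene","top","wrist"):
    i=viewer.camera_info(n); print(n,i)
    p,d=viewer.capture(n); cv2.imwrite(f"pics/{n}0.png",p[:,:,::-1])
    import numpy as np; np.savez(f"pics/{n}0.npz",p=p,d=d)
E
```

```text
pics
{'t': 0.0, 'joint_positions': array([ 6.60686878e+01,  1.51696502e+01,  9.19791866e+01, -5.53742745e-04,
        7.29764459e+01, -2.11400255e+00]), 'dq': array([-0.00285338, -0.07405379,  0.03595629,  0.01531711, -0.10246013,
       -0.07542227]), 'tau': array([-1.00548656e-03, -5.02113676e+01, -3.56867123e+01,  7.28615932e-02,
        2.93932529e-02, -1.81986397e-04]), 'eef_pos': array([0.25055322, 0.62594801, 0.20140178]), 'eef_rot': array([-1.79874783e+02, -4.09265348e-03,  1.58182849e+02]), 'force': array([0.51094916, 0.41409829, 0.43824939]), 'ft_torque': array([-0.0162832 , -0.01654858, -0.03144705]), 'grip_width': 0.08820286006029014}
-0.0187
scene {'fovy': 48.5905980409895, 'cx': 327.39122354607713, 'cy': 244.02593368737044, 'distortion': array([0.00655597, 0.        , 0.        , 0.        , 0.        ]), 'position': array([ 0.097451  , -0.45883784,  0.66251556]), 'rotation': array([-134.2570429 ,   -0.30490746,  -52.05269732])}
top {'fovy': 53.37859063012032, 'cx': 313.997381229051, 'cy': 247.8339762333451, 'distortion': array([-0.04672479,  0.        ,  0.        ,  0.        ,  0.        ]), 'position': array([ 0.53192026, -0.04912938,  0.92089937]), 'rotation': array([-176.05164072,   -0.92073469,  -91.59457873])}
wrist {'fovy': 70.03703293885866, 'cx': 316.65519092538307, 'cy': 241.97433982075114, 'distortion': array([-0.03092622,  0.        ,  0.        ,  0.        ,  0.        ]), 'position': array([0.17858463, 0.65563237, 0.38382408]), 'rotation': array([1.62426746e+02, 1.10476618e-01, 6.81398980e+01])}
```

View pics/scene0.png

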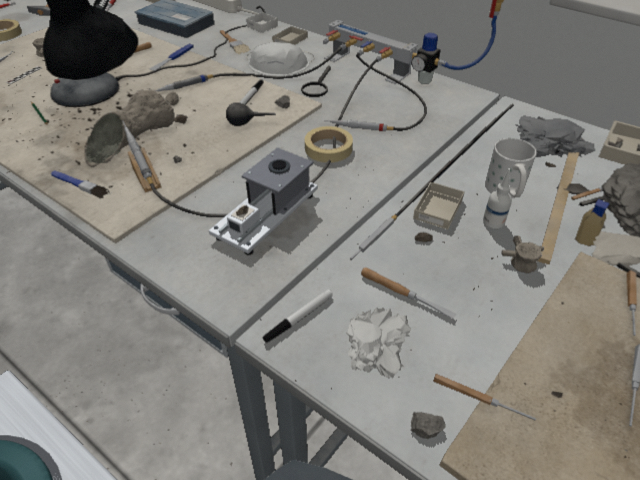

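View pics/top0.png

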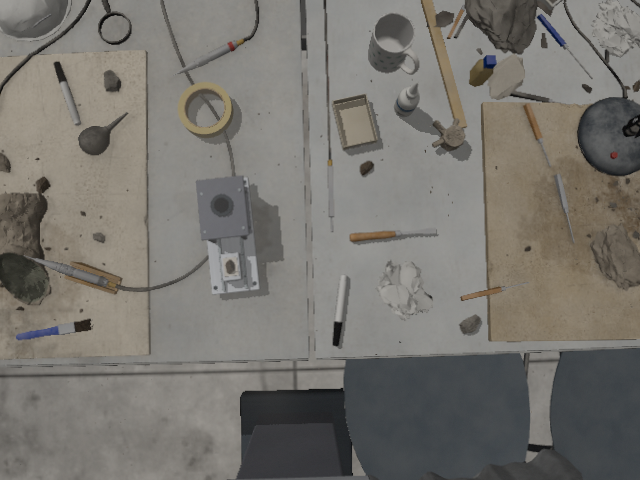

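View pics/wrist0.png

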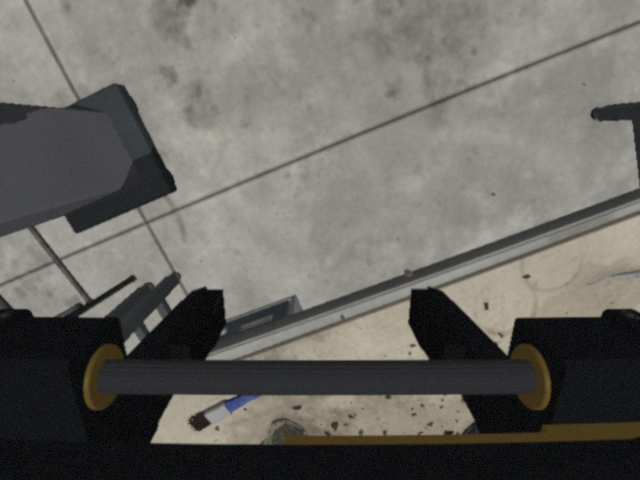

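The top view shows the chisel at about (350–437, 236), handle on the left. The shorter tool at (461–525, 293) and the one on the board don't match 164 mm. The hood is at (222, 208), and the carrier with its stone is at (231, 266).

```bash
cat > h.py <<'E'
import numpy as np, cv2
from scipy.spatial.transform import Rotation as Ro
def K(i):
    f=240/np.tan(np.radians(i['fovy']/2)); return np.array([[f,0,i['cx']],[0,f,i['cy']],[0,0,1.]])
def ray(i,uv):
    uv=np.array(uv,float).reshape(-1,1,2)
    n=cv2.undistortPoints(uv,K(i),i['distortion']).reshape(-1,2)
    d=np.c_[n,np.ones(len(n))]
    return d@Ro.from_euler('xyz',i['rotation'],degrees=True).as_matrix().T
def onz(i,uv,z):
    d=ray(i,uv); o=np.array(i['position']); return o+d*((z-o[2])/d[:,2])[:,None]
def withdepth(i,uv,dep):
    uv=np.array(uv); d=ray(i,uv); return np.array(i['position'])+d*np.array(dep)[:,None]
def proj(i,P):
    R=Ro.from_euler('xyz',i['rotation'],degrees=True).as_matrix()
    pc=(np.atleast_2d(P)-np.array(i['position']))@R
    return cv2.projectPoints(pc.reshape(-1,1,3),np.zeros(3),np.zeros(3),K(i),i['distortion'])[0].reshape(-1,2)
E
python3 - <<'E'
from station import viewer
from h import *
i=viewer.camera_info("top")
print(onz(i,[[350,237],[437,232],[393,235]],0.012).round(4))
print(onz(i,[[210,293],[257,290],[222,208]],0.024).round(4))
p=np.load("pics/top0.npz")["p"][:,:,::-1]
cv2.imwrite("pics/t_chis.png",cv2.resize(p[215:260,340:450],None,fx=7,fy=7,interpolation=cv2.INTER_CUBIC))
cv2.imwrite("pics/t_hood.png",cv2.resize(p[165:305,180:290],None,fx=4.2,fy=4.2,interpolation=cv2.INTER_CUBIC))
p=np.load("pics/scene0.npz")["p"][:,:,::-1]
cv2.imwrite("pics/s_hood.png",cv2.resize(p[140:260,200:330],None,fx=5,fy=5,interpolation=cv2.INTER_CUBIC))
cv2.imwrite("pics/s_chis.png",cv2.resize(p[260:330,350:470],None,fx=6,fy=6,interpolation=cv2.INTER_CUBIC))
E
```

```text
[[ 0.6132 -0.135   0.012 ]
 [ 0.6185 -0.3033  0.012 ]
 [ 0.6149 -0.2178  0.012 ]]
[[0.514  0.1315 0.024 ]
 [0.5172 0.0435 0.024 ]
 [0.6736 0.1067 0.024 ]]
```

View pics/t_chis.png

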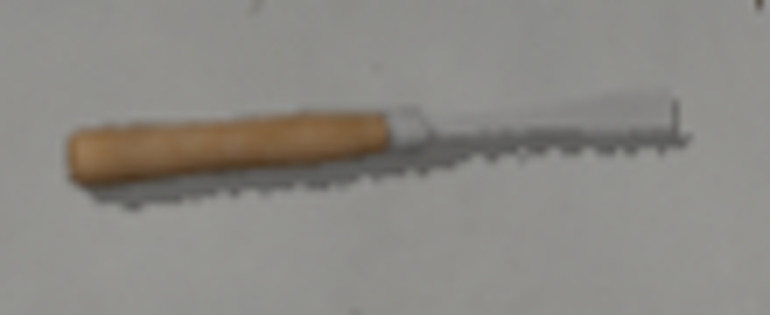

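View pics/t_hood.png

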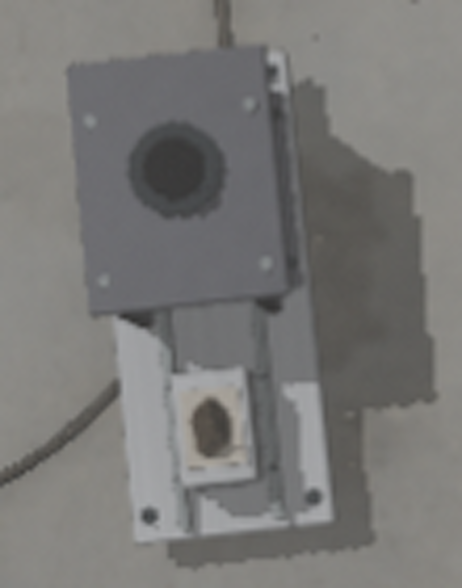

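View pics/s_hood.png

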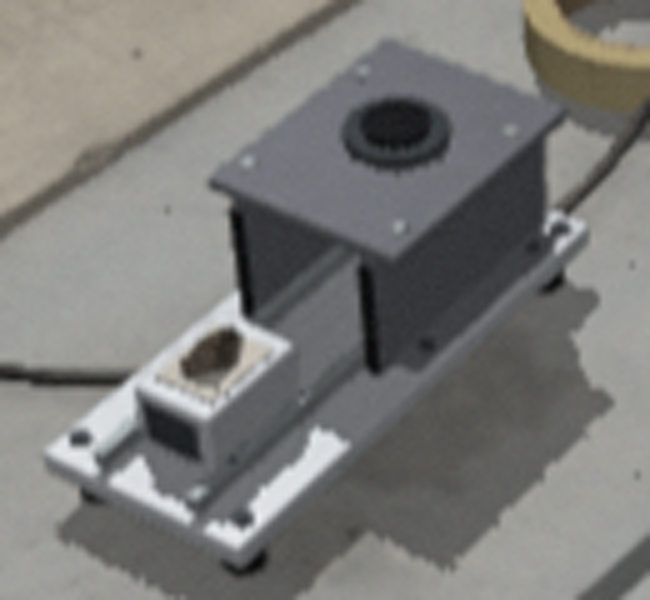

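View pics/s_chis.png

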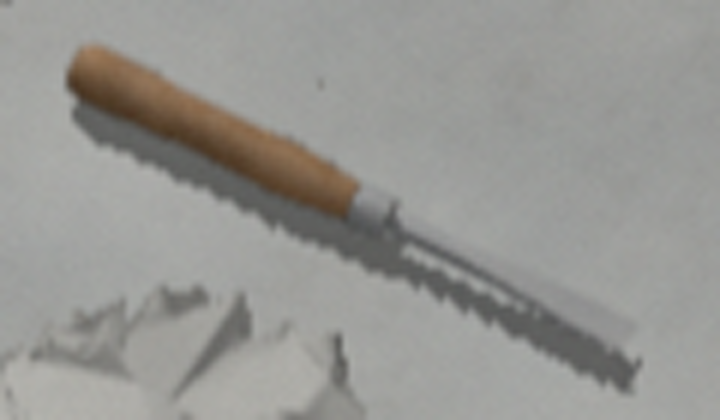

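Run:
```python
from station import viewer
from h import *
i=viewer.camera_info("top"); D=np.load("pics/top0.npz"); p,d=D["p"],D["d"]
c=lambda a,o,s:[[x/s+o[0]-0.5+0.5/s,y/s+o[1]-.5+.5/s] for x,y in a]
H=lambda a:c(a,(180,165),4.2)
bed=onz(i,H([(136,542),(333,521),(288,52),(118,320)]),.024); print("bed FL FR BR L",bed.round(4))
roof=onz(i,H([(93,315),(287,293),(265,46),(68,66)]),.084); print("roof",roof.round(4))
cap=onz(i,H([(176,168)]),.091);print("cap",cap.round(4))
car=onz(i,H([(185,487),(255,478),(245,368),(171,378)]),.052);print("carrier top",car.round(4))
ang=lambda a,b:np.degrees(np.arctan2(*(b-a)[[1,0]]))
print("yaws",ang(bed[1],bed[2]),ang(bed[0],bed[3]),ang(roof[1],roof[2]),ang(roof[0],roof[3]),ang(car[0],car[3]),ang(car[1],car[2]),
 "cross",ang(bed[1],bed[0])-90,ang(roof[1],roof[0])-90,ang(car[1],car[0])-90)
# orange handle
hsv=cv2.cvtColor(p,cv2.COLOR_RGB2HSV)
m=((hsv[...,0]>5)&(hsv[...,0]<20)&(hsv[...,1]>90)); mm=np.zeros_like(m); mm[225:250,345:410]=m[225:250,345:410]
ys,xs=np.nonzero(mm); print(len(xs),xs.min(),xs.max(),ys.min(),ys.max())
P=onz(i,np.c_[xs,ys],.010); cen=P.mean(0); w,v=np.linalg.eigh(np.cov(P[:,:2].T)); a=v[:,1]; a*=np.sign(a[1]); t=(P-cen)[:,:2]@a
print("handle cen",cen,"axis yaw",np.degrees(np.arctan2(a[1],a[0])),t.min(),t.max(),"end",cen[:2]+a*t.max(),"width",np.ptp((P-cen)[:,:2]@[-a[1],a[0]]))
print("ends",onz(i,c([(70,157),(680,112)],(340,215),7),.008))
# heights near
ys,xs=np.mgrid[150:350:1,320:460:1]; W=withdepth(i,np.c_[xs.ravel(),ys.ravel()],d[ys.ravel(),xs.ravel()]).reshape(*xs.shape,3)
z=W[...,2]; 
def mx(r0,r1,c0,c1): 
    q=W[r0-150:r1-150,c0-320:c1-320].reshape(-1,3); k=q[:,2].argmax(); return q[k].round(3)
print("chisel",mx(228,246,348,410),"plaster",mx(255,322,375,435),"pen",mx(272,350,328,352),"stone",mx(158,180,356,378), "bench med",np.median(z))
q=W[105:172,55:115].reshape(-1,3);q=q[q[:,2]>.008];print("plaster extents",q.min(0),q.max(0))
```

```text
bed FL FR BR L [[0.5127 0.1278 0.024 ]
 [0.5196 0.0399 0.024 ]
 [0.7318 0.0561 0.024 ]
 [0.612  0.1345 0.024 ]]
roof [[0.609  0.1326 0.084 ]
 [0.6161 0.0513 0.084 ]
 [0.7212 0.0588 0.084 ]
 [0.7149 0.1421 0.084 ]]
cap [[0.669  0.0958 0.091 ]]
carrier top [[0.5364 0.1007 0.052 ]
 [0.5394 0.0704 0.052 ]
 [0.5872 0.0739 0.052 ]
 [0.5837 0.1061 0.052 ]]
yaws 4.374935797682592 3.853455086137814 4.078044761387428 5.143363092105813 6.435402686081426 4.181745456693909 cross 4.537299924757164 4.96885129981986 5.7906594919316206
289 350 394 232 240
handle cen [ 0.61496156 -0.17554902  0.01      ] axis yaw 93.10799643675269 -0.04503655422091914 0.040758705303490045 end [ 0.6127517  -0.13485027] width 0.013749622387926354
ends [[ 0.6135509  -0.13451807  0.008     ]
 [ 0.62164301 -0.30400369  0.008     ]]
chisel [ 0.532 -0.049  0.921] plaster [ 0.532 -0.049  0.921] pen [ 0.532 -0.049  0.921] stone [ 0.532 -0.049  0.921] bench med -0.0007467579357888221
plaster extents [ 0.45549656 -0.28799353  0.00802089] [ 0.56906081 -0.04912938  0.92089937]
```

arm_command(motion=[[110, -40.4, -39.6, 3, 0], [110, -40.4, -39.6, 3, 0], [110, -40.4, -39.6, 3, 0], [110, -40.4, -39.6, 3, 0], [110, -40.4, -39.6, 3, 0], [110, -40.4, -39.6, 3, 0], [110, -40.4, -39.6, 3, 0], [110, -40.4, -39.6, 3, 0]])

```text
t: 1.15
eef_pos: [0.4335, 0.2107, 0.1786]
eef_rot: [180.0, 0.0, 158.2]
force: [0.4, 1.4, -0.5]
grip_width: 0.0505
```

Run:
```python
from h import *
from station import viewer,state
s=state();print(s['t'],s['eef_pos'],s['eef_rot'],s['grip_width'],s['force'])
i=viewer.camera_info("top"); D=np.load("pics/top0.npz"); p,d=D["p"],D["d"]
for n,(r0,r1,c0,c1) in dict(plaster=(255,322,375,435),pen=(272,350,328,352),chis=(228,246,348,410),stone=(158,180,356,378),between=(180,300,265,330)).items():
    ys,xs=np.mgrid[r0:r1,c0:c1]; W=withdepth(i,np.c_[xs.ravel(),ys.ravel()],d[ys.ravel(),xs.ravel()]); W=W[W[:,2]<.5]; q=W[W[:,2]>.006]
    print(n,np.percentile(W[:,2],99.5),q.min(0).round(3) if len(q) else None,q.max(0).round(3) if len(q) else None)
```

```text
1.15 [0.4334896  0.21065947 0.17856927] [1.79989018e+02 1.34424651e-02 1.58193613e+02] 0.050535658628167404 [ 0.3992389   1.40913628 -0.52321398]
plaster 0.031391000704306796 [ 0.455 -0.288  0.006] [ 0.569 -0.179  0.035]
pen 0.016472001889769595 [ 0.409 -0.125  0.006] [ 0.543 -0.095  0.017]
chis 0.017473715103530737 [ 0.606 -0.25   0.006] [ 0.625 -0.133  0.019]
stone 0.014853853074950176 [ 0.736 -0.181  0.006] [ 0.761 -0.159  0.016]
between 0.008510180081847285 [ 0.656 -0.098  0.006] [ 0.726 -0.094  0.013]
```

arm_command(motion=[[165, -40.4, -39.6, 3, 0], [165, -40.4, -39.6, 3, 0], [165, -40.4, -39.6, 3, 0], [165, -40.4, -39.6, 3, 0], [165, -40.4, -39.6, 3, 0], [165, -40.4, -39.6, 3, 0], [165, -40.4, -39.6, 3, 0], [165, -40.4, -39.6, 3, 0]])

```text
t: 2.15
eef_pos: [0.6158, -0.2036, 0.1543]
eef_rot: [180.0, -0.0, 158.2]
force: [1.5, 0.9, 0.5]
grip_width: 0.031
```

arm_command(motion=[[165, 0, 0, 0, 0.163], [165, 0, 0, 0, 0.163], [165, 0, 0, 0, 0.163], [165, 0, 0, 0, 0.163], [165, 0, 0, 0, 0.163], [165, 0, 0, 0, 0.163], [165, 0, 0, 0, 0.163], [165, 0, 0, 0, 0]])

```text
t: 3.15
eef_pos: [0.6152, -0.2017, 0.1543]
eef_rot: [-180.0, -0.0, 92.9]
force: [-0.1, 0.4, 0.5]
grip_width: 0.0314
```

Run:
```python
from station import state, viewer
import cv2, numpy as np
from h import *
s=state();print(s['t'],s['eef_pos'],s['eef_rot'],s['grip_width'],s['force'])
i=viewer.camera_info("wrist"); p,d=viewer.capture("wrist"); cv2.imwrite("pics/wrist1.png",p[:,:,::-1]); np.savez("pics/wrist1.npz",p=p,d=d,info=i); print(i)
```

```text
3.15 [ 0.61522623 -0.20171988  0.15427897] [-1.79962387e+02 -1.53601839e-02  9.29081878e+01] 0.03144843983434617 [-0.08243511  0.35676183  0.5141976 ]
{'fovy': 70.03703293885866, 'cx': 316.65519092538307, 'cy': 241.97433982075114, 'distortion': array([-0.03092622,  0.        ,  0.        ,  0.        ,  0.        ]), 'position': array([ 0.61183871, -0.12340546,  0.33660884]), 'rotation': array([1.62455229e+02, 1.72506498e-02, 2.86627761e+00])}
```

View pics/wrist1.png

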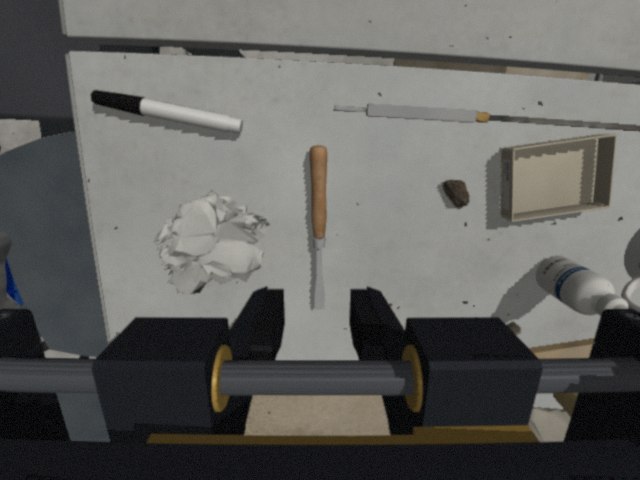

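The wrist view shows the chisel running from its handle end at (318, 146) to its blade end at (319, 309). It's centred between the fingers, with the plaster on the left well clear.

Run:
```python
from h import *
D=np.load("pics/wrist1.npz",allow_pickle=True); i=D['info'].item(); p=D['p']
hsv=cv2.cvtColor(p,cv2.COLOR_RGB2HSV)
m=((hsv[...,0]>5)&(hsv[...,0]<20)&(hsv[...,1]>90)); mm=np.zeros_like(m); mm[130:250,300:340]=m[130:250,300:340]
ys,xs=np.nonzero(mm); print(len(xs),xs.min(),xs.max(),ys.min(),ys.max())
P=onz(i,np.c_[xs,ys],.010);cen=P.mean(0); w,v=np.linalg.eigh(np.cov(P[:,:2].T)); a=v[:,1]; a*=np.sign(a[1]);print(cen,np.degrees(np.arctan2(a[1],a[0])))
E=onz(i,[[318.5,146],[319.5,309.5],[319.8,238]],.010); print(E, np.linalg.norm(E[0]-E[1]),E[:2].mean(0),np.degrees(np.arctan2(*(E[0]-E[1])[[1,0]])))
```

```text
1249 310 326 146 237
[ 0.61582543 -0.17397394  0.01      ] 93.4387592106245
[[ 0.61396605 -0.13389264  0.01      ]
 [ 0.62372011 -0.30192436  0.01      ]
 [ 0.61982595 -0.22223613  0.01      ]] 0.16831459006452656 [ 0.61884308 -0.2179085   0.01      ] 93.32223131198411
```

arm_command(motion=[[165, -1, 2, 25, -0.007], [165, 0, 0, 25, 0], [165, 0, 0, 25, 0], [165, 0, 0, 25, 0], [165, 0, 0, 22, 0], [165, 0, 0, 15, 0], [165, 0, 0, 5, 0], [165, 0, 0, 0, 0]])

```text
t: 4.2
eef_pos: [0.6177, -0.2028, 0.0128]
eef_rot: [180.0, 0.0, 93.2]
force: [-0.4, 0.0, -0.8]
grip_width: 0.0311
```

arm_command(motion=[[165, 0, 0, 5, 0], [165, 0, 0, 3, 0], [165, 0, 0, 2, 0], [165, 0, 0, 0, 0]])

```text
t: 4.7
eef_pos: [0.6174, -0.2027, 0.0026]
eef_rot: [-180.0, -0.0, 93.2]
force: [0.1, 1.0, -0.3]
grip_width: 0.0312
```

Run:
```python
from station import state, viewer
import cv2, numpy as np
s=state();print(s['t'],s['eef_pos'],s['force'])
p,d=viewer.capture("wrist"); cv2.imwrite("pics/wrist2.png",p[:,:,::-1])
```

```text
4.7 [ 0.61741692 -0.20268108  0.00260114] [ 0.09708283  0.95249156 -0.27691047]
```

View pics/wrist2.png

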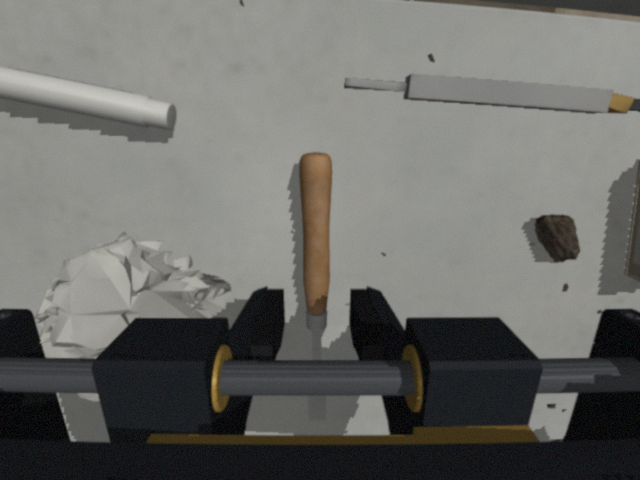

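The fingers straddle the handle, which is centred at column ~316, so I'll close on it.

arm_command(motion=[[255, 0, 0, 0, 0], [255, 0, 0, 0, 0], [255, 0, 0, 0, 0], [255, 0, 0, 0, 0], [255, 0, 0, 0, 0], [255, 0, 0, 0, 0]], grip_force=35)

```text
t: 5.5
eef_pos: [0.6175, -0.2027, 0.0027]
eef_rot: [180.0, 0.0, 93.2]
force: [0.7, -0.6, 0.3]
grip_width: 0.0004
```

arm_command(motion=[[255, 0, 0, -5, 0], [255, 0, 0, -15, 0], [255, 0, 0, -25, 0], [255, 0, 0, -30, 0], [255, 0, 0, -30, 0], [255, 0, 0, -20, 0], [255, 0, 0, 0, 0]])

```text
t: 6.38
eef_pos: [0.6192, -0.2034, 0.1306]
eef_rot: [179.7, 0.1, 93.2]
force: [0.1, 0.4, 0.7]
grip_width: 0.0005
```

Run:
```python
from station import state, viewer
import cv2, numpy as np
s=state();print(s['t'],s['eef_pos'],s['force'],s['grip_width'],s['joint_positions'])
p,d=viewer.capture("wrist"); cv2.imwrite("pics/wrist3.png",p[:,:,::-1])
i=viewer.camera_info("wrist");np.savez("pics/wrist3.npz",p=p,d=d,info=i)
p,d=viewer.capture("scene"); cv2.imwrite("pics/scene3.png",p[:,:,::-1])
```

```text
6.375 [ 0.61923218 -0.20336999  0.13063132] [0.10089015 0.36866227 0.68080936] 0.0005490003413295796 [-2.03703143e+01  1.53951926e+01  9.93783508e+01 -9.14827765e-04
  6.49421092e+01 -2.35760813e+01]
```

View pics/wrist3.png

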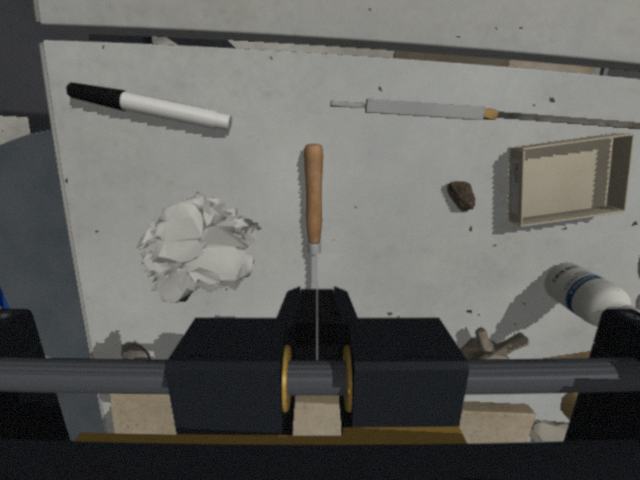

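View pics/scene3.png

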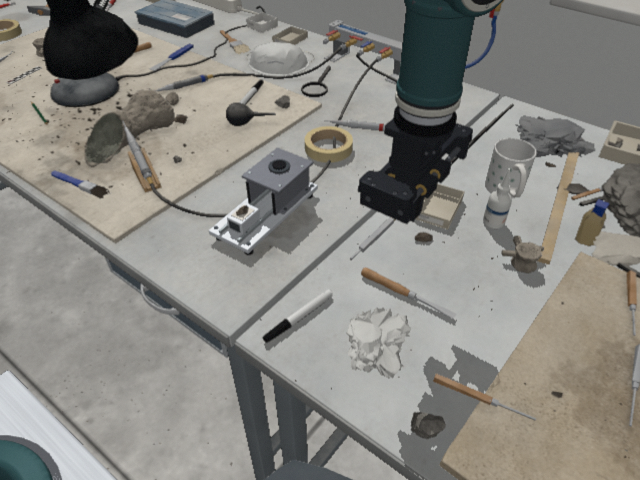

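The gripper shut fully (0.5 mm) and the chisel hasn't moved. Before retrying I'll check where the fingertips really are compared with the reported TCP.

Run:
```python
from h import *
from station import viewer,state
s=state(); i=viewer.camera_info("scene")
t=s['eef_pos']; print("scene px of TCP, +45,+64,+100mm up",proj(i,np.array([t,t+[0,0,.019],t+[0,0,.064],t+[0,0,.15]])).round(0).tolist())
D=np.load("pics/wrist3.npz",allow_pickle=True); w=D['info'].item(); d=D['d']
print("wrist px TCP",proj(w,np.array([t,t+[0,0,.019]])).round(1).tolist())
for uv in [(300,295),(330,295),(300,305),(300,315),(300,330),(335,330),(312,230),(314,200),(314,180),(250,200),(400,200),(317,320),(317,350)]:
    print(uv,withdepth(w,[uv],[d[uv[1],uv[0]]])[0].round(4),d[uv[1],uv[0]])
p=D['p'];cv2.imwrite("pics/w3crop.png",cv2.resize(p[130:400,230:410,::-1],None,fx=2.2,fy=2.2,interpolation=cv2.INTER_CUBIC))
```

```text
scene px of TCP, +45,+64,+100mm up [[405.0, 236.0], [407.0, 226.0], [410.0, 202.0], [418.0, 150.0]]
wrist px TCP [[314.3, 274.7], [314.1, 288.8]]
(300, 295) [ 0.6105 -0.1938  0.1719] 0.15336095
(330, 295) [ 0.6239 -0.1934  0.1711] 0.15421954
(300, 305) [ 0.6109 -0.1934  0.1819] 0.1437258
(300, 315) [ 0.6112 -0.1935  0.19  ] 0.13598618
(300, 330) [ 0.6117 -0.1942  0.1997] 0.12696648
(335, 330) [ 0.6246 -0.1932  0.2003] 0.12638889
(312, 230) [ 0.6148 -0.2075  0.0137] 0.30835
(314, 200) [ 0.6152 -0.1799  0.0151] 0.29868773
(314, 180) [ 0.6138 -0.1245  0.3109] 0.0
(250, 200) [ 0.5564 -0.1861 -0.0009] 0.31470752
(400, 200) [ 0.6946 -0.1786 -0.0019] 0.31599405
(317, 320) [ 0.6184 -0.1996  0.1828] 0.14486288
(317, 350) [ 0.627  -0.3446 -0.0023] 0.3651817
```

View pics/w3crop.png

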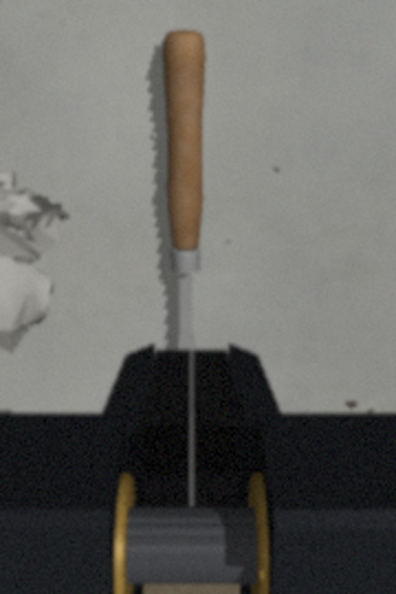

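```bash
python3 - <<'E'
from h import *
from station import viewer,state
s=state(); t=s['eef_pos'];print(t, arm if 0 else '')
i=viewer.camera_info("scene"); p,d=viewer.capture("scene"); np.savez("pics/scene4.npz",p=p,d=d)
ys,xs=np.mgrid[150:260,340:480]; W=withdepth(i,np.c_[xs.ravel(),ys.ravel()],d[ys.ravel(),xs.ravel()]).reshape(*xs.shape,3)
ok=(W[...,2]>.05)&(np.hypot(W[...,0]-t[0],W[...,1]-t[1])<.13)&(d[150:260,340:480]>.05)
q=W[ok]; k=np.argsort(q[:,2])[:8]; print(q[k].round(4)); print(np.c_[xs[ok],ys[ok]][k])
near=ok&(np.hypot(W[...,0]-t[0],W[...,1]-t[1])<.03); print("near axis min z",np.sort(W[near][:,2])[:5], near.sum())
cv2.imwrite("pics/s4crop.png",cv2.resize(p[90:260,330:490,::-1],None,fx=3.5,fy=3.5,interpolation=cv2.INTER_CUBIC))
w=np.load("pics/wrist3.npz",allow_pickle=True)['info'].item()
D=np.load("pics/wrist3.npz",allow_pickle=True); d=D['d']
for r in range(284,300,2): 
    u=withdepth(w,[(300,r)],[d[r,300]])[0]; print(r,u.round(4))
E
python3 -c "
from station import arm
print([a for a in dir(arm) if a[0]!='_'])"
```

```text
[ 0.61711178 -0.20256038  0.1272246 ] 
[[ 0.6106 -0.2144  0.1635]
 [ 0.6277 -0.2122  0.1637]
 [ 0.6211 -0.2112  0.1639]
 [ 0.6188 -0.2126  0.1644]
 [ 0.616  -0.2126  0.1644]
 [ 0.6207 -0.213   0.1652]
 [ 0.6231 -0.2131  0.1654]
 [ 0.6282 -0.2133  0.1658]]
[[413 223]
 [418 216]
 [415 218]
 [415 219]
 [414 220]
 [416 218]
 [417 217]
 [419 215]]
near axis min z [0.16354666 0.16370908 0.16390792 0.16436464 0.16443523] 573
284 [ 0.6058 -0.2681 -0.0015]
286 [ 0.6059 -0.2705 -0.0018]
288 [ 0.6059 -0.2728 -0.0022]
290 [ 0.6061 -0.2745 -0.001 ]
292 [ 0.6103 -0.1936  0.1692]
294 [ 0.6104 -0.1941  0.1702]
296 [ 0.6105 -0.1941  0.1722]
298 [ 0.6106 -0.1936  0.1751]
['MotionError', 'hold_point_z']
```

View pics/s4crop.png

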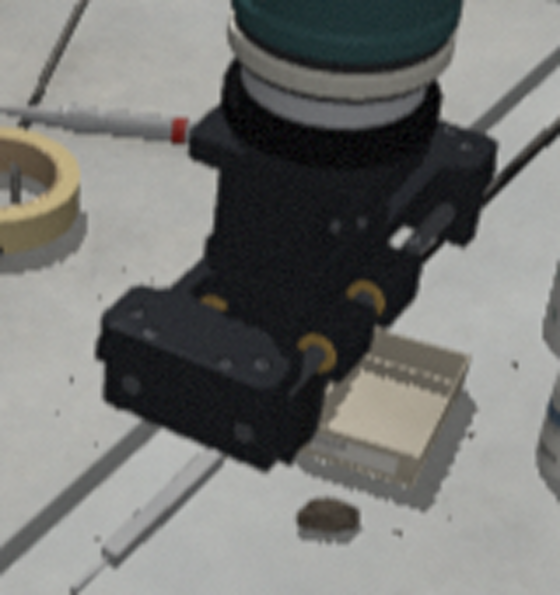

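Run:
```python
from h import *
from station import viewer
i=viewer.camera_info("scene"); D=np.load("pics/scene4.npz"); d=D['d']
t=np.array([.6171,-.2026,.1272])
ys,xs=np.mgrid[90:260,330:490]; W=withdepth(i,np.c_[xs.ravel(),ys.ravel()],d[ys.ravel(),xs.ravel()]); ok=(W[:,2]>.05)&(np.hypot(*(W-t)[:,:2].T)<.13)&(d[ys.ravel(),xs.ravel()]>.1)
q=W[ok]-t
a=np.radians(93.2); tx=np.array([np.cos(a),np.sin(a)]); ty=np.array([np.sin(a),-np.cos(a)])
X=q[:,:2]@tx; Y=q[:,:2]@ty
for y0 in np.arange(-.11,.11,.02):
    k=(Y>=y0)&(Y<y0+.02)
    if k.sum()>3: print("toolY %.2f"%(y0+.01),k.sum(),"zmin(1%%) %.4f"%np.percentile(q[k,2],1),"X %.3f..%.3f"%(X[k].min(),X[k].max()))
D=np.load("pics/wrist3.npz",allow_pickle=True); w=D['info'].item(); d=D['d']; t=np.array([.6192,-.2034,.1306])
for uv in [(10,325),(10,340),(10,400),(180,330),(180,345),(180,400),(240,330),(240,400),(30,440),(300,440),(450,330),(450,400),(620,340),(620,400)]:
    q=withdepth(w,[uv],[d[uv[1],uv[0]]])[0]-t; print(uv,"X %.3f Y %.3f Z %.3f"%(q[:2]@tx,q[:2]@ty,q[2]))
```

```text
toolY -0.10 619 zmin(1%) 0.1250 X -0.036..0.033
toolY -0.08 1292 zmin(1%) 0.1020 X -0.036..0.034
toolY -0.06 289 zmin(1%) 0.1149 X -0.035..0.032
toolY -0.04 3143 zmin(1%) 0.1144 X -0.036..0.034
toolY -0.02 1852 zmin(1%) 0.0513 X -0.037..0.035
toolY 0.00 745 zmin(1%) 0.0394 X -0.039..0.036
toolY 0.02 318 zmin(1%) 0.0414 X -0.037..-0.009
toolY 0.04 122 zmin(1%) 0.1147 X -0.035..-0.016
toolY 0.06 203 zmin(1%) 0.1148 X -0.035..-0.010
toolY 0.08 414 zmin(1%) 0.1031 X -0.036..0.002
toolY 0.10 37 zmin(1%) 0.1291 X -0.035..-0.009
(10, 325) X 0.034 Y -0.078 Z 0.107
(10, 340) X 0.030 Y -0.079 Z 0.107
(10, 400) X 0.015 Y -0.079 Z 0.112
(180, 330) X -0.117 Y -0.144 Z -0.132
(180, 345) X 0.035 Y -0.031 Z 0.116
(180, 400) X 0.026 Y -0.030 Z 0.122
(240, 330) X 0.035 Y -0.019 Z 0.110
(240, 400) X 0.025 Y -0.017 Z 0.122
(30, 440) X 0.023 Y -0.057 Z 0.130
(300, 440) X 0.018 Y -0.004 Z 0.125
(450, 330) X -0.117 Y 0.140 Z -0.132
(450, 400) X 0.027 Y 0.027 Z 0.123
(620, 340) X 0.030 Y 0.076 Z 0.108
(620, 400) X 0.015 Y 0.077 Z 0.112
```

Both cameras and the depth of the gripper body agree: the real fingertips end about 37 mm short of the reported TCP. That explains why the jaws shut above the chisel. I'll regrasp with that offset, going down in small steps and watching the force.

arm_command(motion=[[165, 0, 0, 0, 0], [165, 0, 0, 25, 0], [165, 0, 0, 25, 0], [165, 0, 0, 25, 0], [165, 0, 0, 25, 0], [165, 0, 0, 22, 0], [165, 0, 0, 15, 0], [165, 0, 0, 5, 0], [165, 0, 0, 0, 0]])

```text
t: 7.65
eef_pos: [0.6177, -0.2028, -0.0143]
eef_rot: [180.0, 0.0, 93.2]
force: [0.8, -0.2, -0.6]
grip_width: 0.0313
```

Run:
```python
from station import state, viewer
import cv2, numpy as np
from h import *
s=state();t=s['eef_pos'];print(s['t'],t,s['force'],s['grip_width'])
i=viewer.camera_info("wrist"); p,d=viewer.capture("wrist"); cv2.imwrite("pics/wrist5.png",p[:,:,::-1])
print(i['position'])
for uv in [(265,300),(370,300),(316,250),(316,200),(100,200)]:
    print(uv,withdepth(i,[uv],[d[uv[1],uv[0]]])[0].round(4))
```

```text
7.65 [ 0.6177052  -0.20277179 -0.0142639 ] [ 0.76568163 -0.22906734 -0.64984799] 0.03134811547606576
[ 0.61378848 -0.12444168  0.16801964]
(265, 300) [ 0.5953 -0.1943  0.0341]
(370, 300) [ 0.6406 -0.1914  0.035 ]
(316, 250) [ 0.6164 -0.1767  0.0152]
(316, 200) [ 0.6151 -0.1528  0.0159]
(100, 200) [ 0.5076 -0.1613  0.0008]
```

View pics/wrist5.png

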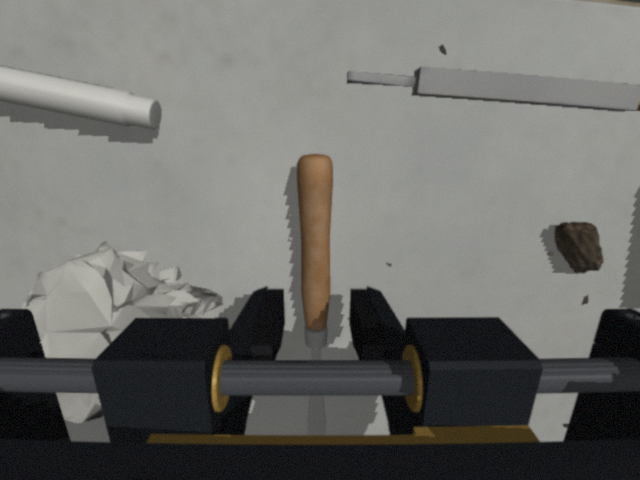

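arm_command(motion=[[165, 0, 0, 8, 0], [165, 0, 0, 5, 0], [165, 0, 0, 3, 0], [165, 0, 0, 2, 0], [165, 0, 0, 1, 0], [165, 0, 0, 0, 0]])

```text
t: 8.45
eef_pos: [0.6175, -0.2027, -0.0333]
eef_rot: [-180.0, 0.0, 93.2]
force: [0.3, 0.5, -0.7]
grip_width: 0.031
```

arm_command(motion=[[165, 0, 0, 1, 0], [165, 0, 0, 0, 0], [255, 0, 0, 0, 0], [255, 0, 0, 0, 0], [255, 0, 0, 0, 0], [255, 0, 0, 0, 0], [255, 0, 0, 0, 0]], grip_force=35)

```text
t: 9.32
eef_pos: [0.6176, -0.2027, -0.0342]
eef_rot: [180.0, 0.0, 93.2]
force: [0.5, 0.1, -0.1]
grip_width: 0.0124
```

arm_command(motion=[[255, 0, 0, -4, 0], [255, 0, 0, -10, 0], [255, 0, 0, -20, 0], [255, 0, 0, -30, 0], [255, 0, 0, -30, 0], [255, 0, 0, -25, 0], [255, 0, 0, -15, 0], [255, 0, 0, 0, 0]])

```text
t: 10.32
eef_pos: [0.6189, -0.2032, 0.1021]
eef_rot: [179.8, 0.1, 93.2]
force: [-0.5, -1.1, -0.4]
grip_width: 0.0124
```

Run:
```python
from station import state, viewer
import cv2, numpy as np
from h import *
s=state();t=s['eef_pos'];print(s['t'],t,s['eef_rot'],s['force'],s['ft_torque'],s['grip_width'])
i=viewer.camera_info("wrist"); p,d=viewer.capture("wrist"); cv2.imwrite("pics/wrist6.png",p[:,:,::-1]); np.savez("pics/wrist6.npz",p=p,d=d,info=i)
```

```text
10.325 [ 0.61888852 -0.20319396  0.10211269] [1.79791251e+02 9.07184026e-02 9.32075952e+01] [-0.53329228 -1.06649965 -0.40843609] [-0.0607601   0.05315773 -0.00095976] 0.012365091246438094
```

View pics/wrist6.png

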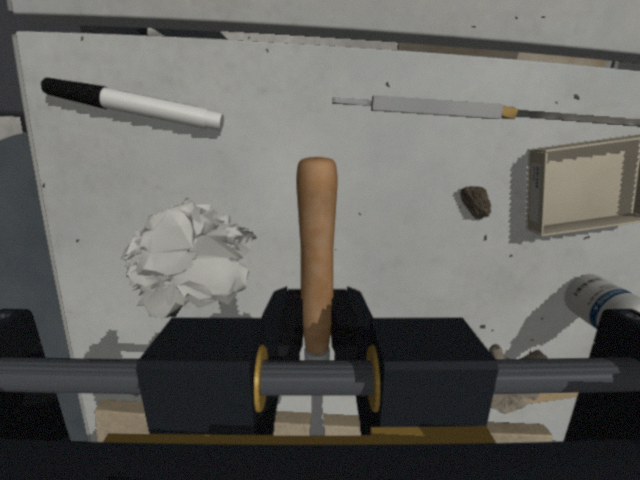

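Run:
```python
from h import *
D=np.load("pics/wrist6.npz",allow_pickle=True); i=D['info'].item(); p,d=D['p'],D['d']
t=np.array([.6189,-.2032,.1021]);a=np.radians(93.2); tx=np.array([np.cos(a),np.sin(a)]); ty=np.array([np.sin(a),-np.cos(a)])
for z in (.143,.147):
  for uv in [(316.5,158),(316.5,165),(316,340)]:
    q=onz(i,[uv],z)[0]-t; print(z,uv,"X %.4f Y %.4f"%(q[:2]@tx,q[:2]@ty))
hsv=cv2.cvtColor(p,cv2.COLOR_RGB2HSV)
m=((hsv[...,0]>5)&(hsv[...,0]<20)&(hsv[...,1]>90)); m[:150]=0;m[350:]=0;m[:,:290]=0;m[:,345:]=0
ys,xs=np.nonzero(m)
for r in (175,200,230,260,285,305,325):
    x=xs[ys==r]; dd=d[r,x]; W=withdepth(i,np.c_[x,ys[ys==r]],dd); W=W[(dd>.1)]
    q=W-t; print(r,"X %.4f Y %.4f w %.4f ztop %.4f"%(np.median(q[:,:2]@tx),(np.min(q[:,:2]@ty)+np.max(q[:,:2]@ty))/2,np.ptp(q[:,:2]@ty),np.median(q[:,2])))
```

```text
0.143 (316.5, 158) X 0.0692 Y 0.0003
0.143 (316.5, 165) X 0.0664 Y 0.0003
0.143 (316, 340) X -0.0153 Y -0.0000
0.147 (316.5, 158) X 0.0695 Y 0.0002
0.147 (316.5, 165) X 0.0668 Y 0.0002
0.147 (316, 340) X -0.0127 Y -0.0000
175 X 0.0635 Y 0.0005 w 0.0150 ztop 0.0501
200 X 0.0538 Y 0.0005 w 0.0144 ztop 0.0499
230 X 0.0415 Y 0.0005 w 0.0132 ztop 0.0494
260 X 0.0284 Y 0.0004 w 0.0127 ztop 0.0489
285 X 0.0172 Y 0.0004 w 0.0130 ztop 0.0490
305 X 0.0080 Y 0.0004 w 0.0123 ztop 0.0497
325 X -0.0022 Y 0.0004 w 0.0126 ztop 0.0491
```

arm_command(motion=[[255, 15, -9, 0, 0], [255, 30, -19, 0, 0], [255, 35, -22, 0, 0], [255, 35, -22, 0, 0], [255, 35, -22, 0, 0], [255, 35, -22, 0, 0], [255, 35, -22, 0, 0], [255, 35, -22, 0, 0], [255, 25, -14, 0, 0], [255, 10, -6, 0, 0]])

```text
t: 11.62
eef_pos: [0.4189, 0.0779, 0.0983]
eef_rot: [-179.8, 0.0, 93.3]
force: [0.2, 0.1, -0.6]
grip_width: 0.0128
```

arm_command(motion=[[255, 0, 0, 0, -0.159], [255, 0, 0, 0, -0.159], [255, 0, 0, 0, -0.159], [255, 0, 0, 0, -0.159], [255, 0, 0, 0, -0.159], [255, 0, 0, 0, -0.159], [255, 0, 0, 0, -0.159], [255, 0, 0, 0, -0.159], [255, 0, 0, 0, -0.159], [255, 0, 0, 0, -0.159]])

```text
t: 12.88
eef_pos: [0.421, 0.0764, 0.0989]
eef_rot: [-180.0, -0.1, -175.4]
force: [-0.4, 0.3, -1.6]
grip_width: 0.0128
```

Run:
```python
from station import state, viewer
import cv2, numpy as np
from h import *
s=state();t=s['eef_pos'];print(s['t'],t,s['eef_rot'],s['force'],s['grip_width'])
for n in ("top","scene"):
    p,d=viewer.capture(n); cv2.imwrite(f"pics/{n}7.png",p[:,:,::-1]); np.savez(f"pics/{n}7.npz",p=p,d=d)
```

```text
12.875 [0.42102046 0.07635839 0.09894596] [-1.79982592e+02 -7.95593583e-02 -1.75412511e+02] [-0.38103367  0.3151057  -1.60265904] 0.012804320317437277
```

View pics/top7.png

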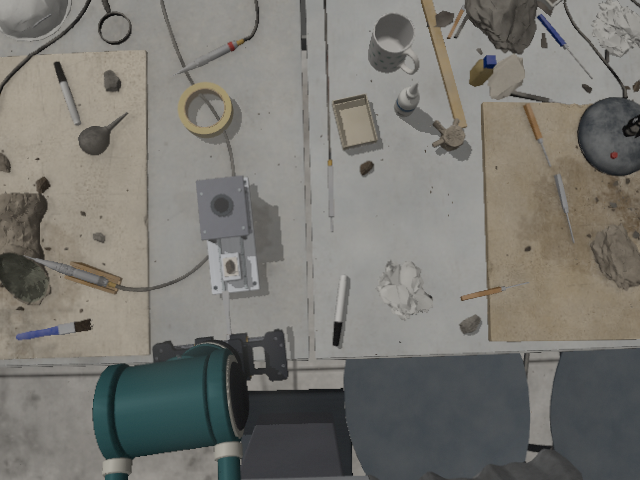

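View pics/scene7.png

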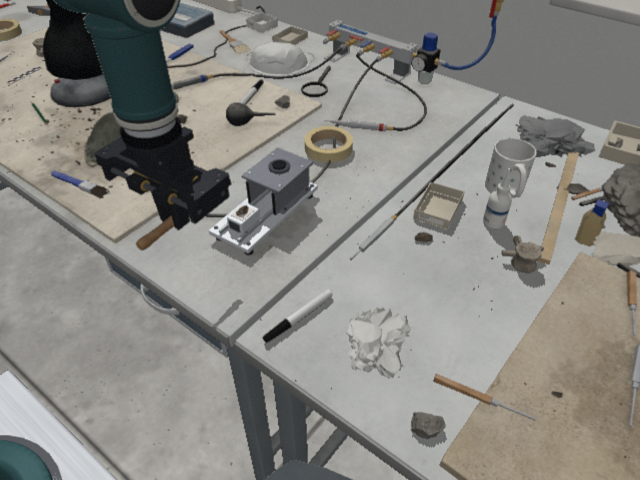

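Run:
```python
from h import *
from station import viewer
i=viewer.camera_info("top"); p=np.load("pics/top7.npz")['p'].copy()
t=np.array([.4210,.0764,.0989]); y=np.radians(4.59); u=np.array([np.cos(y),np.sin(y),0])
print("pred end",proj(i,[t+u*.096+[0,0,.042], t+u*.05+[0,0,.042]]))
print("mouth",proj(i,[[.614,.0915,.024]]))
cv2.imwrite("pics/t7crop.png",cv2.resize(p[225:345,190:280,::-1],None,fx=5,fy=5,interpolation=cv2.INTER_CUBIC))
```

```text
pred end [[224.65902596 292.3878157 ]
 [227.41433182 320.69815714]]
mouth [[230.49351196 239.1480687 ]]
```

View pics/t7crop.png

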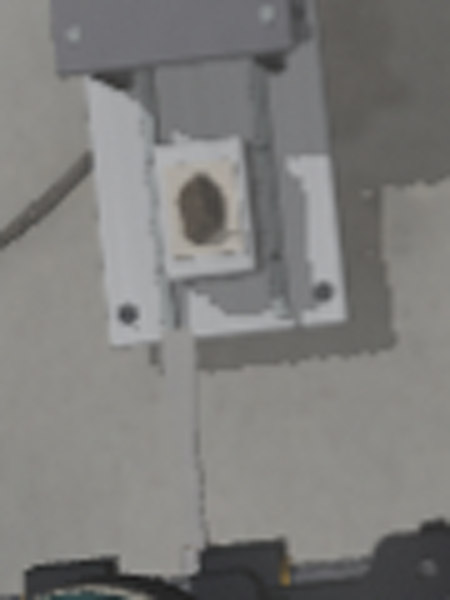

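arm_command(motion=[[255, 0, 0, 10, 0], [255, 0, 0, 22, 0], [255, 0, 0, 22, 0], [255, 0, 0, 22, 0], [255, 0, 0, 15, 0], [255, 0, 0, 6, 0], [255, 0, 0, 2, 0], [255, 0, 0, 0, 0]])

```text
t: 13.98
eef_pos: [0.4222, 0.0768, 0.0012]
eef_rot: [180.0, 0.1, -175.7]
force: [0.5, 1.1, -0.2]
grip_width: 0.013
```

Run:
```python
from station import state, viewer
import cv2, numpy as np
from h import *
s=state();t=s['eef_pos'];print(s['t'],t,s['eef_rot'],s['force'],s['grip_width'])
p,d=viewer.capture("scene"); np.savez("pics/scene8.npz",p=p,d=d)
cv2.imwrite("pics/s8.png",cv2.resize(p[140:290,120:330,::-1],None,fx=3.8,fy=3.8,interpolation=cv2.INTER_CUBIC))
```

```text
13.975 [0.422171   0.07683991 0.00117732] [ 1.79998798e+02  5.71339199e-02 -1.75703283e+02] [ 0.45965129  1.05569865 -0.24880614] 0.012967180581326133
```

View pics/s8.png

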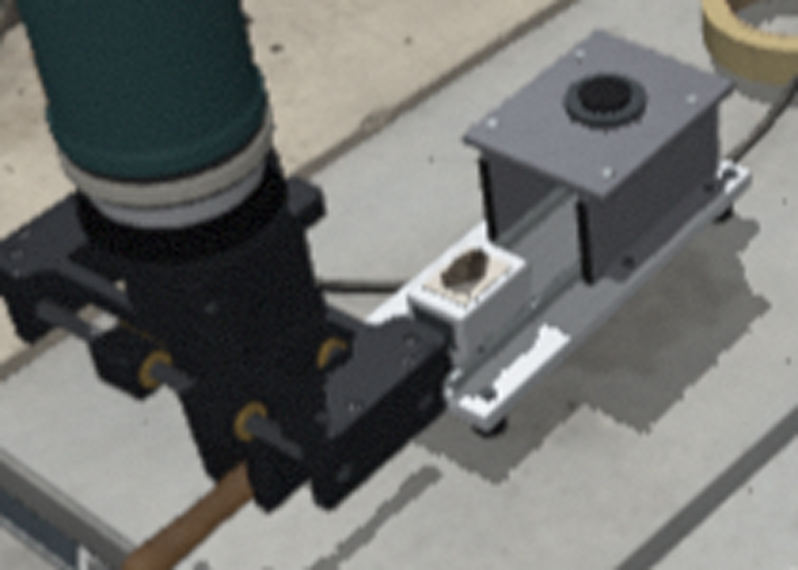

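arm_command(motion=[[255, -5, 0, 0, 0], [255, -5, 0, 0, 0], [255, -3, 0, 0, 0], [255, -1, 0, 0, 0]])

```text
t: 14.52
eef_pos: [0.4359, 0.0778, 0.0008]
eef_rot: [-180.0, 0.0, -175.7]
force: [0.6, -0.3, -1.4]
grip_width: 0.0126
```

arm_command(motion=[[255, -2, 0, 0, 0], [255, -2, 0, 0, 0]])

```text
t: 14.78
eef_pos: [0.4395, 0.0781, 0.0006]
eef_rot: [-180.0, -0.0, -175.7]
force: [-0.2, -0.5, -0.5]
grip_width: 0.0123
```

arm_command(motion=[[255, -2, 0, 0, 0], [255, -2, 0, 0, 0]])

```text
t: 15.02
eef_pos: [0.4425, 0.0783, 0.0003]
eef_rot: [-180.0, -0.1, -175.7]
force: [-3.4, 0.1, 1.3]
grip_width: 0.0126
```

arm_command(motion=[[255, -2, 0, 0, 0], [255, -2, 0, 0, 0]])

```text
t: 15.28
eef_pos: [0.4474, 0.0787, 0.0006]
eef_rot: [-180.0, -0.0, -175.7]
force: [-2.7, -0.2, 0.6]
grip_width: 0.0124
```

arm_command(motion=[[255, -2, 0, 0, 0], [255, -2, 0, 0, 0]])

```text
t: 15.52
eef_pos: [0.4516, 0.079, 0.0007]
eef_rot: [-180.0, -0.0, -175.7]
force: [-1.4, 0.1, -0.4]
grip_width: 0.0123
```

arm_command(motion=[[255, -2.5, 0, 0, 0], [255, -2.5, 0, 0, 0], [255, -2.5, 0, 0, 0], [255, -2.5, 0, 0, 0]])

```text
t: 16.02
eef_pos: [0.4617, 0.0798, 0.0007]
eef_rot: [180.0, -0.0, -175.7]
force: [-2.0, -0.5, -0.0]
grip_width: 0.0124
```

arm_command(motion=[[255, -2.5, 0, 0, 0], [255, -2.5, 0, 0, 0], [255, -2.5, 0, 0, 0], [255, -2.5, 0, 0, 0]])

```text
t: 16.52
eef_pos: [0.4715, 0.0805, 0.0007]
eef_rot: [-180.0, -0.0, -175.7]
force: [-2.2, 0.3, -0.5]
grip_width: 0.0124
```

arm_command(motion=[[255, -2.5, 0, 0, 0], [255, -2.5, 0, 0, 0], [255, -2.5, 0, 0, 0], [255, -2.5, 0, 0, 0]])

```text
t: 17.02
eef_pos: [0.4816, 0.0813, 0.0007]
eef_rot: [-180.0, -0.0, -175.7]
force: [-1.0, -0.3, 0.0]
grip_width: 0.0124
```

Run:
```python
from station import state, viewer
import cv2, numpy as np
from h import *
s=state();t=s['eef_pos'];print(s['t'],t,s['eef_rot'],s['force'],s['grip_width'])
p,d=viewer.capture("scene"); np.savez("pics/scene9.npz",p=p,d=d)
cv2.imwrite("pics/s9.png",cv2.resize(p[140:290,120:330,::-1],None,fx=3.8,fy=3.8,interpolation=cv2.INTER_CUBIC))
```

```text
17.025 [0.48156792 0.08126667 0.00069789] [-1.79998712e+02 -1.65581491e-03 -1.75692167e+02] [-1.02345209 -0.25973633  0.00942007] 0.012409456806043495
```

View pics/s9.png

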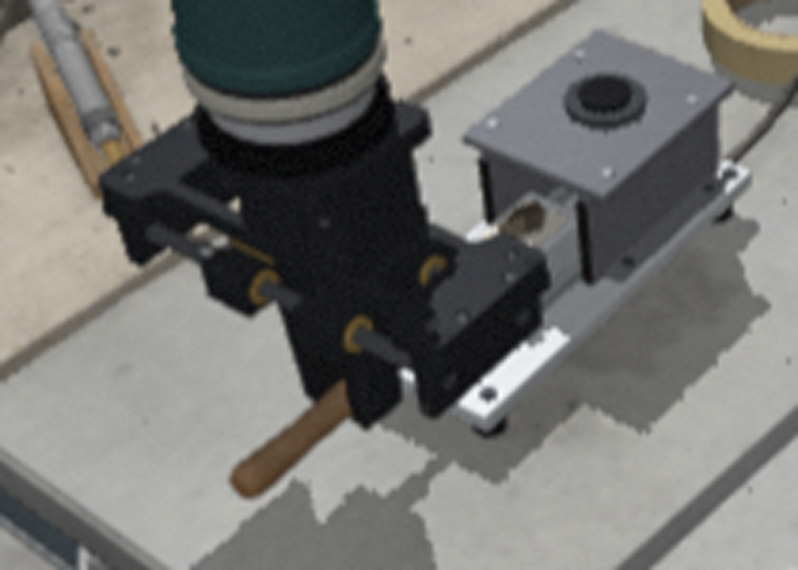

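The carrier's front is now at the mouth, sliding at about 2 N. I'll switch to small taps and read the force after each one.

arm_command(motion=[[255, -2, 0, 0, 0], [255, -2, 0, 0, 0], [255, -2, 0, 0, 0], [255, -2, 0, 0, 0]])

```text
t: 17.58
eef_pos: [0.4895, 0.0819, 0.0007]
eef_rot: [180.0, 0.0, -175.7]
force: [-2.2, -0.3, -0.8]
grip_width: 0.0128
```

arm_command(motion=[[255, -1.5, 0, 0, 0], [255, -1.5, 0, 0, 0]])

```text
t: 17.82
eef_pos: [0.4924, 0.0821, 0.0007]
eef_rot: [180.0, -0.0, -175.7]
force: [-2.1, -0.6, -0.5]
grip_width: 0.0125
```

arm_command(motion=[[255, -1.5, 0, 0, 0], [255, -1, 0, 0, 0]])

```text
t: 18.08
eef_pos: [0.4949, 0.0823, 0.0007]
eef_rot: [-180.0, -0.0, -175.7]
force: [-2.1, 0.2, -0.4]
grip_width: 0.0128
```

arm_command(motion=[[255, -1.2, 0, 0, 0], [255, -1.2, 0, 0, 0]])

```text
t: 18.32
eef_pos: [0.4973, 0.0825, 0.0007]
eef_rot: [180.0, -0.0, -175.7]
force: [-2.1, 0.2, 0.1]
grip_width: 0.0129
```

arm_command(motion=[[255, -1.2, 0, 0, 0], [255, -1.2, 0, 0, 0]])

```text
t: 18.58
eef_pos: [0.4997, 0.0827, 0.0007]
eef_rot: [180.0, -0.0, -175.7]
force: [-1.8, 0.2, -0.5]
grip_width: 0.0128
```

arm_command(motion=[[255, -1.2, 0, 0, 0], [255, -1.2, 0, 0, 0]])

```text
t: 18.82
eef_pos: [0.5021, 0.0828, 0.0007]
eef_rot: [-180.0, -0.0, -175.7]
force: [-1.6, 0.6, -1.3]
grip_width: 0.0129
```

arm_command(motion=[[255, -1.2, 0, 0, 0], [255, -1.2, 0, 0, 0]])

```text
t: 19.08
eef_pos: [0.5045, 0.083, 0.0007]
eef_rot: [-180.0, -0.0, -175.7]
force: [-2.9, 1.0, -0.6]
grip_width: 0.0124
```

arm_command(motion=[[255, -1.2, 0, 0, 0], [255, -1.2, 0, 0, 0]])

```text
t: 19.32
eef_pos: [0.5069, 0.0832, 0.0007]
eef_rot: [180.0, 0.0, -175.7]
force: [-1.5, 0.9, -0.9]
grip_width: 0.0131
```

arm_command(motion=[[255, -1.2, 0, 0, 0], [255, -1.2, 0, 0, 0]])

```text
t: 19.58
eef_pos: [0.5093, 0.0834, 0.0007]
eef_rot: [-180.0, 0.0, -175.7]
force: [-1.0, 0.3, -1.0]
grip_width: 0.0127
```

arm_command(motion=[[255, -1.2, 0, 0, 0], [255, -1.2, 0, 0, 0]])

```text
t: 19.82
eef_pos: [0.5117, 0.0836, 0.0007]
eef_rot: [-180.0, -0.0, -175.7]
force: [-2.0, -0.1, -1.3]
grip_width: 0.0129
```

Run:
```python
from station import state, viewer
import cv2, numpy as np
p,d=viewer.capture("scene")
a=p[140:290,150:330,::-1]
q,d=viewer.capture("top"); b=q[160:320,180:300,::-1]
cv2.imwrite("pics/s10.png",np.hstack([cv2.resize(a,(480,400),interpolation=cv2.INTER_CUBIC),cv2.resize(b,(300,400),interpolation=cv2.INTER_CUBIC)]))
```

```text
(no output)
```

View pics/s10.png

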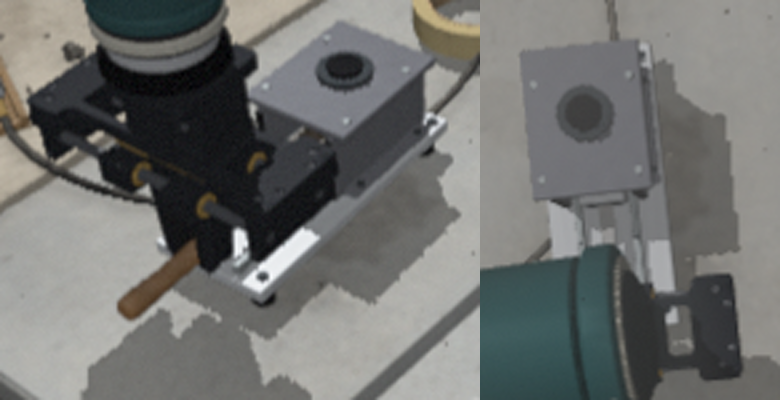

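The carrier is nearly inside, with its tail just visible at the mouth and the chisel behind it. I'll keep tapping.

arm_command(motion=[[255, -1.2, 0, 0, 0], [255, -1.2, 0, 0, 0]])

```text
t: 20.18
eef_pos: [0.5133, 0.0836, 0.0005]
eef_rot: [-180.0, -0.1, -175.7]
force: [-4.6, -0.0, -0.6]
grip_width: 0.0126
```

arm_command(motion=[[255, -1.2, 0, 0, 0], [255, -1.2, 0, 0, 0]])

```text
t: 20.42
eef_pos: [0.5143, 0.0836, -0.0]
eef_rot: [-180.0, -0.2, -175.7]
force: [-7.4, -1.3, 0.2]
grip_width: 0.0127
```

arm_command(motion=[[255, -1, 0, 0, 0], [255, 0, 0, 0, 0]])

```text
t: 20.68
eef_pos: [0.5146, 0.0836, -0.0003]
eef_rot: [-180.0, -0.3, -175.7]
force: [-8.1, -1.1, 1.9]
grip_width: 0.0123
```

arm_command(motion=[[255, 0, 0, 0, 0], [255, 0, 0, 0, 0]])

```text
t: 20.92
eef_pos: [0.5145, 0.0836, -0.0003]
eef_rot: [-180.0, -0.3, -175.7]
force: [-8.4, -1.9, 1.8]
grip_width: 0.0123
```

The force climbed from about 2 N to 8 N over about 2.5 mm of travel, roughly 2.5 N/mm. That matches the sprung pad (2 N/mm) and stays well under 15 N. I'll back off straight along the guide.

arm_command(motion=[[255, 1, 0, 0, 0], [255, 1, 0, 0, 0], [255, 1, 0, 0, 0], [255, 1, 0, 0, 0], [255, 2, 0, 0, 0], [255, 4, 0, 0, 0], [255, 0, 0, 0, 0]])

```text
t: 21.8
eef_pos: [0.5075, 0.0833, 0.0009]
eef_rot: [180.0, 0.0, -175.7]
force: [0.6, 1.1, -0.1]
grip_width: 0.0126
```

arm_command(motion=[[255, 10, 0, 0, 0], [255, 15, 0, 0, 0], [255, 20, 0, 0, 0], [255, 20, 0, 0, 0], [255, 15, 0, 0, 0], [255, 8, 0, 0, 0], [255, 2, 0, 0, 0], [255, 0, 0, 0, 0]])

```text
t: 22.8
eef_pos: [0.4183, 0.0765, 0.001]
eef_rot: [-180.0, 0.1, -175.7]
force: [-0.4, -0.1, -0.3]
grip_width: 0.0126
```

Run:
```python
from station import state, viewer
import cv2, numpy as np
s=state();print(s['t'],s['eef_pos'],s['eef_rot'],s['force'],s['grip_width'])
p,d=viewer.capture("scene")
a=p[120:300,120:330,::-1]
q,d2=viewer.capture("top"); b=q[160:370,150:300,::-1]
np.savez("pics/s11.npz",p=p,d=d,q=q,d2=d2)
cv2.imwrite("pics/s11.png",np.hstack([cv2.resize(a,(490,420),interpolation=cv2.INTER_CUBIC),cv2.resize(b,(300,420),interpolation=cv2.INTER_CUBIC)]))
```

```text
22.8 [0.41828011 0.07651197 0.00096139] [-1.79999747e+02  5.13244263e-02 -1.75688890e+02] [-0.37467175 -0.06482423 -0.34258064] 0.012568779437376953
```

View pics/s11.png

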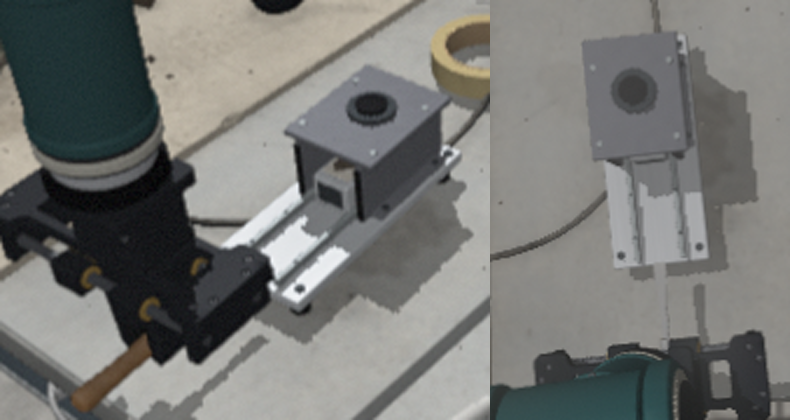

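The carrier sits square at the hood mouth and the chisel is clear of it. I'll take the chisel back to its original clear spot.

arm_command(motion=[[255, 0, 0, -8, 0], [255, 0, 0, -20, 0], [255, 0, 0, -25, 0], [255, 0, 0, -25, 0], [255, 0, 0, -15, 0], [255, 0, 0, -7, 0], [255, 0, 0, 0, 0]])

```text
t: 23.78
eef_pos: [0.4178, 0.0765, 0.1008]
eef_rot: [180.0, 0.0, -175.7]
force: [-0.2, -0.1, -1.0]
grip_width: 0.0123
```

arm_command(motion=[[255, 0, 0, 0, 0.159], [255, 0, 0, 0, 0.159], [255, 0, 0, 0, 0.159], [255, 0, 0, 0, 0.159], [255, 0, 0, 0, 0.159], [255, 0, 0, 0, 0.159], [255, 0, 0, 0, 0.159], [255, 0, 0, 0, 0.159], [255, 0, 0, 0, 0.159], [255, 0, 0, 0, 0.159]])

```text
t: 25.02
eef_pos: [0.4166, 0.0763, 0.0993]
eef_rot: [-179.8, 0.0, 92.9]
force: [-0.1, 0.4, -0.7]
grip_width: 0.0124
```

arm_command(motion=[[255, -15, 9, 0, 0], [255, -30, 19, 0, 0], [255, -35, 22, 0, 0], [255, -35, 22, 0, 0], [255, -35, 22, 0, 0], [255, -35, 22, 0, 0], [255, -35, 22, 0, 0], [255, -35, 22, 0, 0], [255, -25, 16, 0, 0], [255, -10, 7, 0, 0]])

```text
t: 26.28
eef_pos: [0.6169, -0.2053, 0.0995]
eef_rot: [-179.9, -0.0, 93.2]
force: [-0.7, 0.6, -0.5]
grip_width: 0.0125
```

Run:
```python
from station import state, viewer
import cv2, numpy as np
from h import *
s=state();t=s['eef_pos'];print(s['t'],t,s['eef_rot'],s['force'],s['grip_width'])
i=viewer.camera_info("wrist"); p,d=viewer.capture("wrist"); cv2.imwrite("pics/wrist12.png",p[:,:,::-1])
a=np.radians(s['eef_rot'][2]); tx=np.array([np.cos(a),np.sin(a)]); ty=np.array([np.sin(a),-np.cos(a)])
hsv=cv2.cvtColor(p,cv2.COLOR_RGB2HSV)
m=((hsv[...,0]>5)&(hsv[...,0]<20)&(hsv[...,1]>90)); m[:140]=0;m[350:]=0;m[:,:280]=0;m[:,355:]=0
ys,xs=np.nonzero(m); print("end row",ys.min())
for r in (175,200,230,260,285,305,325):
    x=xs[ys==r]; dd=d[r,x]; W=withdepth(i,np.c_[x,ys[ys==r]],dd); W=W[(dd>.1)]
    q=W-t; print(r,"X %.4f Y %.4f ztop %.4f"%(np.median(q[:,:2]@tx),(np.min(q[:,:2]@ty)+np.max(q[:,:2]@ty))/2,np.median(q[:,2])))
```

```text
26.275 [ 0.61691476 -0.20525597  0.09951401] [-1.79937798e+02 -9.47250253e-03  9.32440093e+01] [-0.66538989  0.60318295 -0.52830162] 0.012547147768589199
end row 158
175 X 0.0634 Y 0.0007 ztop 0.0502
200 X 0.0538 Y 0.0007 ztop 0.0503
230 X 0.0414 Y 0.0007 ztop 0.0493
260 X 0.0284 Y 0.0005 ztop 0.0491
285 X 0.0172 Y 0.0007 ztop 0.0493
305 X 0.0076 Y 0.0040 ztop 0.0491
325 X -0.0020 Y 0.0005 ztop 0.0495
```

View pics/wrist12.png

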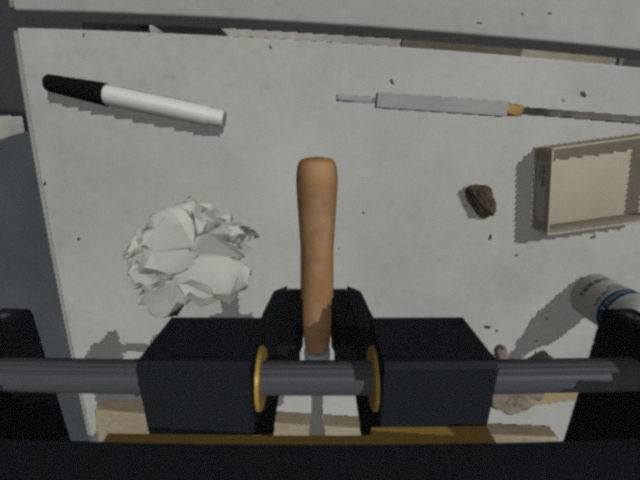

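The chisel hasn't slipped in the grip, since its end row and offsets match those from before. I'll lower it.

arm_command(motion=[[255, 0, 0, 12, 0], [255, 0, 0, 25, 0], [255, 0, 0, 30, 0], [255, 0, 0, 28, 0], [255, 0, 0, 18, 0], [255, 0, 0, 9, 0], [255, 0, 0, 5, 0], [255, 0, 0, 2, 0], [255, 0, 0, 0, 0]])

```text
t: 27.45
eef_pos: [0.6173, -0.2031, -0.0275]
eef_rot: [179.9, 0.0, 93.2]
force: [-0.7, 0.7, -1.3]
grip_width: 0.0125
```

arm_command(motion=[[255, 0, 0, 1.5, 0], [255, 0, 0, 1, 0], [255, 0, 0, 0, 0]])

```text
t: 27.82
eef_pos: [0.6166, -0.2029, -0.0308]
eef_rot: [-180.0, -0.0, 93.2]
force: [-0.3, 1.1, 0.3]
grip_width: 0.0121
```

arm_command(motion=[[255, 0, 0, 1.5, 0], [255, 0, 0, 0, 0]])

```text
t: 28.08
eef_pos: [0.6165, -0.2028, -0.0325]
eef_rot: [-180.0, -0.0, 93.2]
force: [0.2, -0.7, -0.8]
grip_width: 0.0124
```

arm_command(motion=[[255, 0, 0, 1, 0], [255, 0, 0, 0, 0]])

```text
t: 28.32
eef_pos: [0.6166, -0.2028, -0.0334]
eef_rot: [-180.0, -0.0, 93.2]
force: [0.2, 0.9, 0.5]
grip_width: 0.0123
```

arm_command(motion=[[255, 0, 0, 0.8, 0], [255, 0, 0, 0, 0], [255, 0, 0, 0, 0]])

```text
t: 28.7
eef_pos: [0.6166, -0.2028, -0.0341]
eef_rot: [180.0, -0.0, 93.2]
force: [0.8, 0.6, 0.0]
grip_width: 0.0128
```

arm_command(motion=[[220, 0, 0, 0, 0], [200, 0, 0, 0, 0], [180, 0, 0, 0, 0], [165, 0, 0, 0, 0], [165, 0, 0, 0, 0], [165, 0, 0, 0, 0]])

```text
t: 29.45
eef_pos: [0.6166, -0.2028, -0.0341]
eef_rot: [180.0, 0.0, 93.2]
force: [-0.6, -0.8, 0.9]
grip_width: 0.0309
```

arm_command(motion=[[165, 0, 0, -5, 0], [165, 0, 0, -15, 0], [165, 0, 0, -25, 0], [165, 0, 0, -35, 0], [165, 0, 0, -35, 0], [165, 0, 0, -35, 0], [165, 0, 0, -25, 0], [165, 0, 0, 0, 0]])

```text
t: 30.45
eef_pos: [0.619, -0.2037, 0.1452]
eef_rot: [179.6, 0.2, 93.2]
force: [-0.9, 0.0, -0.2]
grip_width: 0.0313
```

Run:
```python
from station import state, viewer
import cv2, numpy as np
from h import *
s=state();t=s['eef_pos'];print(s['t'],t,s['force'],s['grip_width'])
p,d=viewer.capture("scene"); cv2.imwrite("pics/scene13.png",p[:,:,::-1])
w,dw=viewer.capture("wrist"); i=viewer.camera_info("wrist"); cv2.imwrite("pics/wrist13.png",w[:,:,::-1])
q,dq=viewer.capture("top"); np.savez("pics/f13.npz",p=p,d=d,q=q,dq=dq)
b=q[160:320,170:290,::-1]; a=p[130:260,190:330,::-1]
cv2.imwrite("pics/h13.png",np.hstack([cv2.resize(a,(480,446),interpolation=cv2.INTER_CUBIC),cv2.resize(b,(315,446),interpolation=cv2.INTER_CUBIC)]))
```

```text
30.45 [ 0.61899503 -0.20370465  0.14519999] [-0.87469283  0.037076   -0.23907304] 0.0312651207394782
```

View pics/scene13.png

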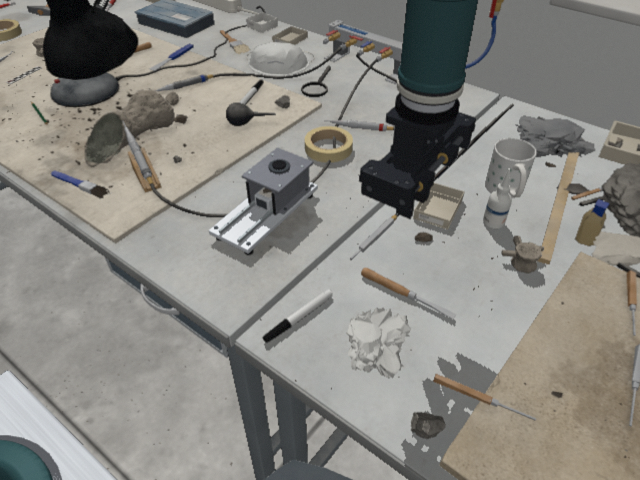

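View pics/h13.png

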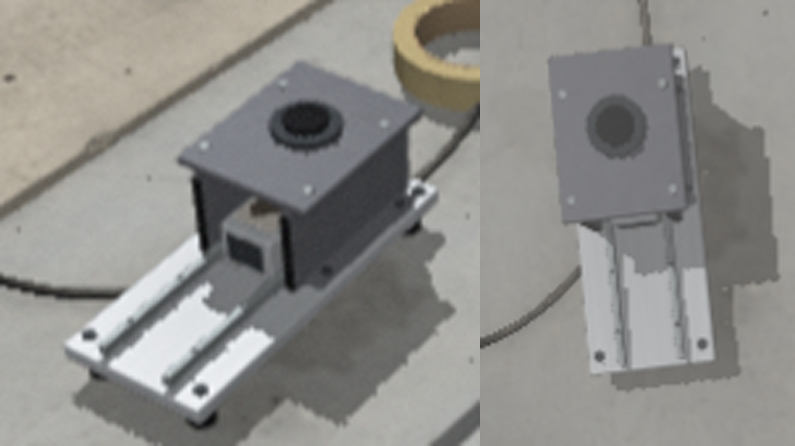

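View pics/wrist13.png

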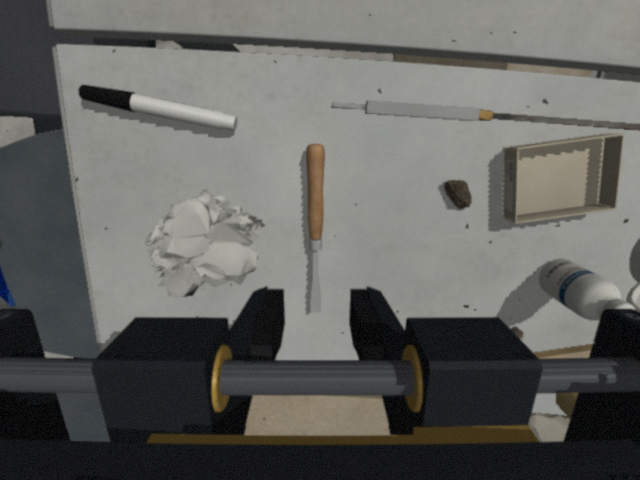

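Run:
```python
from station import state, viewer
from h import *
i=viewer.camera_info("scene"); y=np.radians(4.5);u=np.array([np.cos(y),np.sin(y),0]);n=np.array([-u[1],u[0],0]);M=np.array([.614,.0915,0])
def s_of(uv):
    r=ray(i,[uv])[0];o=np.array(i['position']);k=((M-o)@n)/(r@n);P=o+k*r;return (P-M)@u,P[2]
print("now",s_of((261.7-.5,203.5-.5)))
# reference: start image, dark rectangle centre in s_hood crop (172,425)/5+(200,140)
print("start",s_of((172/5+200-.5,425/5+140-.5)))
D=np.load("pics/s11.npz");E=np.load("pics/f13.npz")
for a,b,(r0,r1,c0,c1) in ((D['p'],E['p'],(190,225,245,280)),(D['q'],E['q'],(235,260,205,255))):
    print("change in carrier region since release",np.abs(a[r0:r1,c0:c1].astype(int)-b[r0:r1,c0:c1]).mean().round(2))
print(state()['t'],state()['force'],state()['dq'].round(2))
```

```text
now (np.float64(-0.0013216180724634817), np.float64(0.0404636891157234))
start (np.float64(-0.0762611556911333), np.float64(0.04414053828476572))
change in carrier region since release 2.06
change in carrier region since release 11.69
30.6 [ 0.27337303  0.24332599 -0.10038455] [-0.12  0.83  0.71 -0.09  0.27  0.07]
```

Run:
```python
from station import order
print(order.close_job())
```

```text
the job is handed in; nothing more can be done
None
```

I picked up the chisel and tapped the carrier along its guide with the blade end until it bore on the sprung stop. I then backed off, laid the chisel flat where it had come from, and handed the job in at about 30.6 s.

- **At the stop:** the carrier slid at about 2 N. The force then rose to about 8.4 N over roughly 2.5 mm, about 2.5 N/mm, which fits the 2 N/mm pad plus friction. The highest reading was about 8.4 N, but I only read the force at the end of each call. The stop is hidden, so contact is judged from that force rise alone.
- **Final position:** in the scene view the carrier's pushed face is about 1 mm before the hood's mouth. The arm's position at contact put it nearer 3–4 mm; both lie in the expected range. The scene view showed little change there between backing off and handing in. The same check in the top view did show a difference; I put it down to shadow and the arm and did not look into it.
- **Chisel and gripper:** the last views show the chisel flat on the right-hand table and the gripper open about 14 cm above it. Only the chisel was meant to touch the carrier. I saw no other contact, though the gripper hid the chisel tip in the scene view during the push.
- **What went wrong:** the first grasp closed on nothing. The reported TCP lies about 37 mm beyond the real fingertips, which the wrist and scene cameras both showed. I corrected for that, and the second grasp held without slipping.

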